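# Air the food-scrap caddy by its pedal

## Task

Two pedal caddies stand on the worktop. Press down the pedal of the one with the green lid until its lid stands wide open, keep it open for a good two seconds to let it air, then ease the pedal back up so that the lid closes softly instead of slamming, and let go. Leave the grey-lidded caddy shut.

Things in the scene. Friction and masses are not known exactly. Their poses are not given: they have to be found in the camera images.
- green_pedal: Spring pedal of a fixed white caddy (120 deep, 160 wide, 160 mm high with its green lid): steel arm with a green pad, 50 long x 80 wide x 10 mm, low at the front. Origin: its pivot, 30 mm inside the front wall, 36 mm above the worktop. x points from pad to caddy's back, y left, z up at rest; pressing turns it 0.4 rad about -y. Pushes up 4 to 8 N at the pad; slams the lid if let go.
- green_pad (a point): Middle of the pad's top face, the spot to press; moves with the pedal, same axes. At rest 66 mm above the worktop, sloping 0.2 rad down to the caddy; fully down (a firm stop) 21 mm above it, sloping 0.2 rad the other way: travel 45 mm, nearly straight down. It lies 81 mm out from the caddy's front wall, free space above.
- green_lid (a joint): Angle of the green lid, hinged at the back of its caddy: 0 shut, 1.2 rad fully open. Linked to the pedal, it turns 3 times as far (pedal 0.4 rad down = lid 1.2 rad).
- grey_lid (a joint): Angle of the grey lid (0 shut, 1.2 rad open) of the other caddy: alike, but with grey lid and grey pedal pad; it stands left or right of the green one.

How it is judged:
By the outcome, as a careful person would: the job done as asked, in the order asked, and still so for the second after the job is handed in, with the robot touching nothing.
It also fails if it takes over 38 s, if anything falls off the work surface, if the arm or the gripper's body presses on something with over 40 N, if the wrist force passes 120 N, or if a joint passes its speed limit or range.

## Robot

A 6-joint arm with a two-finger parallel gripper is mounted at the origin on a cart in front of the work surface, level with it; the furniture and walls round the work are solid. World frame = base frame: x ahead of the robot, y to its left, z up, the work surface at z = 0. Lengths are in mm, angles in rad, forces in N, time in s.
With the tool pointing down it reaches from about 275 to 1000 mm from the base axis. Payload 8.4 kg.
Tool frame: the origin (TCP) lies between the finger pads; the fingertips stand r.finger_overhang ahead of it and the grasp point (between the pads) is the TCP (r.finger_overhang is the distance from the TCP to the fingertips, in mm); z points along the fingers, y is the line along which they close (so a half turn about z gives the same grasp; the last joint's range is limited). The gripper opens to 85 mm and grips with 20 to 120 N. Pads are 22 mm wide; open, the fingers measure 114 mm over their backs; the gripper's body (76 mm by 85 mm) begins 54 mm behind the grasp point. The pads swing forward as they close: fully open they stand 13 mm farther back than shut.
Start: joints at [1.135, 0.353, 1.633, -0, 1.155, -0.002], TCP at [262.7, 567.113, 250.281] pointing down, gripper open.
Joint ranges: [-2.63, 2.63], [-0.92, 2.1], [0.06, 2.66], [-1.3, 4.44], [0, 2.69], [-3.02, 3.02]. Speed limits (rad/s): [2.22, 2.22, 2.79, 3.14, 3.14, 3.14].

## Interface

Orientations are given as [roll, pitch, yaw] about the fixed x, y, z axes, in that order (R = Rz(yaw) Ry(pitch) Rx(roll)).
In Python, from rig import r, cams, sign_off gives the robot as it stands.
- The arm moves only by the shell command python3 -m crank 'ROWS' [FORCE]. ROWS is JSON, a list of rows, each a list of 7 numbers: the shift along the tool's x, y, z in m, then the turn, a rotation vector about the tool's x, y, z in rad, then the closure, from 0 (fully open) to 1 (shut). In form: [[dx, dy, dz, ax, ay, az, gripper], ...]. A call has 1 to 5 rows; each row is the pose to reach, as a shift and turn from the pose commanded when the call began, along the tool's axes at that moment; what a row does not reach only later rows make up. A row lasts 1/10 s, in which the tool goes at most 50 mm and 8.59 degrees, less where a joint would pass 70% of its speed; a pose out of reach is approached as far as the arm can. A call with a gripper value outside its range is refused whole. The fingers move at their own pace and stop on an object; FORCE is the grip in N (left out, the last holds). Time passes only in rows, so rows that repeat a pose let the fingers close. It gives the time, the measured TCP pose, the force, the opening and the grip force at its end, in the units of the state.
- r.sense(): the state, without advancing time (a new reading comes with each control period).
- cams.grab_frame(name): name is "scene" or "top" or "wrist"; returns a dict with "image" (420x560x3 uint8, red, green, blue), "fx", "fy", "cx", "cy" (pixels), "position" and "orientation" of the camera in the world. Camera axes: x right, y down, z forward; pixel columns grow to the right and rows downward; lengths in mm; the calibration is good to about 2 mm. The wrist camera is an equidistant fisheye: a pixel r from the principal point sees the ray r / f radians off the axis. A picture is of the moment at which its call begins. There is no depth.
- sign_off(): hands the job in; it is judged then, once.
The state is a dict: "clock": time; "qpos": joint angles; "qvel": joint speeds; "joint_efforts": joint torques, N m; "eef_pos": TCP position; "tcp_rot": TCP orientation; "contact_force": force on the tool from outside, world axes, zero at the start; "wrist_torque": the same for the moment, N m; "opening": opening from 0.0 (shut) to 1.0 (fully open); "grasp_force": force on a finger pad.
Only numpy, scipy, OpenCV 4.12 (cv2) and the standard library are available. Lean on these libraries where they do the work, as an engineer would, in place of code of your own. Each camera call takes 0.05 s, during which the arm holds its last target. There are 200 camera calls.

## Working session

There is one attempt and no reset: what is moved stays moved. The work goes in short steps, Python scripts to look and compute and a shell command to move; the robot and the scene stay as the last step left them, time stands still between calls to the robot, and variables do not carry over. Pictures are saved under pics/ and viewed, at most 10 in all, crops included, and the job is handed in when it is done.

```bash
mkdir -p pics; ls; python3 - <<'E'
from rig import r,cams
import cv2
s=r.sense();print(s['clock'],s['eef_pos'],s['tcp_rot'],s['contact_force'],s['opening'],r.finger_overhang)
for n in("scene","top"):
    f=cams.grab_frame(n);cv2.imwrite(f"pics/{n}0.png",f["image"][:,:,::-1])
    print(n,{k:v for k,v in f.items() if k!="image"})
E
```

```text
pics
0.0 [262.50047055 566.68516466 249.54207087] [-3.14014405e+00  3.82192574e-06  2.70782370e+00] [ 0.26352421 -0.16399809  1.1763266 ] 1.000948991178217 19.0
scene {'fx': 381.09911453437866, 'fy': 381.09911453437866, 'cx': 283.0694966803921, 'cy': 206.81697626872133, 'position': array([ -69.03397349, -495.87743881,  472.50391546]), 'orientation': array([-1.97323183, -0.02592149, -0.91988521])}
top {'fx': 421.13946399061354, 'fy': 421.13946399061354, 'cx': 274.80312089446767, 'cy': 208.7426792004455, 'position': array([450.65236711,  -5.82775181, 984.56046258]), 'orientation': array([-2.99899207, -0.00493815, -1.58788069])}
```

View pics/scene0.png

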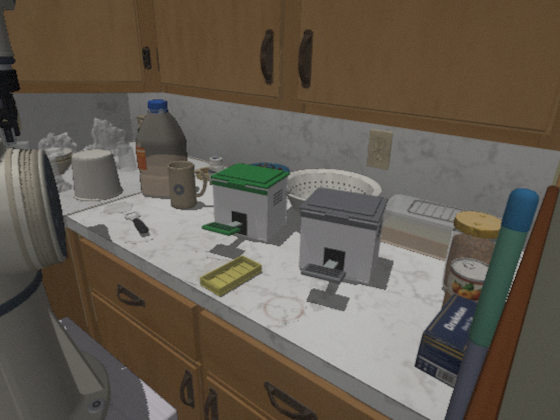

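View pics/top0.png

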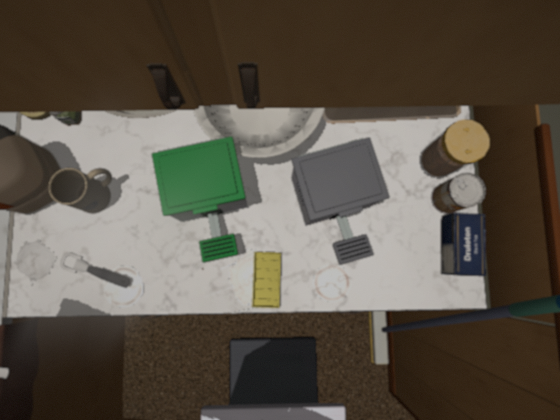

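The scene view shows the green caddy at about (250,200), with its pad near (222,228). In the top view the green lid is near (199,178) and its pad near (219,248); the grey caddy is to the right. I'll enlarge the pad in both views.

```bash
python3 - <<'E'
import cv2,numpy as np
a=cv2.imread("pics/top0.png")[130:270,140:260];b=cv2.imread("pics/scene0.png")[150:260,190:300]
a=cv2.resize(a,(480,560),interpolation=cv2.INTER_CUBIC)
cv2.imwrite("pics/ca.png",a)
b=cv2.resize(b,(770,770),interpolation=cv2.INTER_CUBIC)[:600]
cv2.imwrite("pics/cb.png",b)
E
```

```text
(no output)
```

View pics/ca.png

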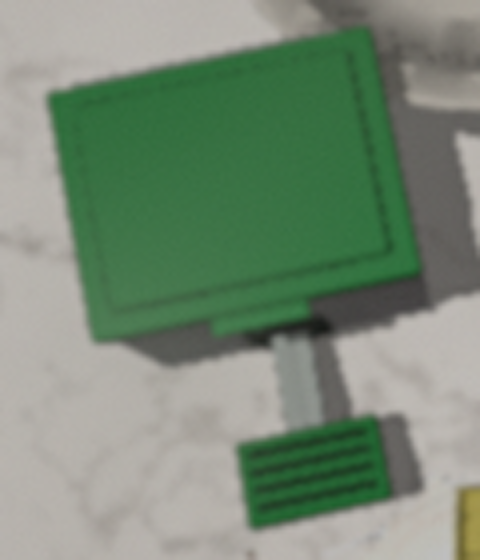

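View pics/cb.png

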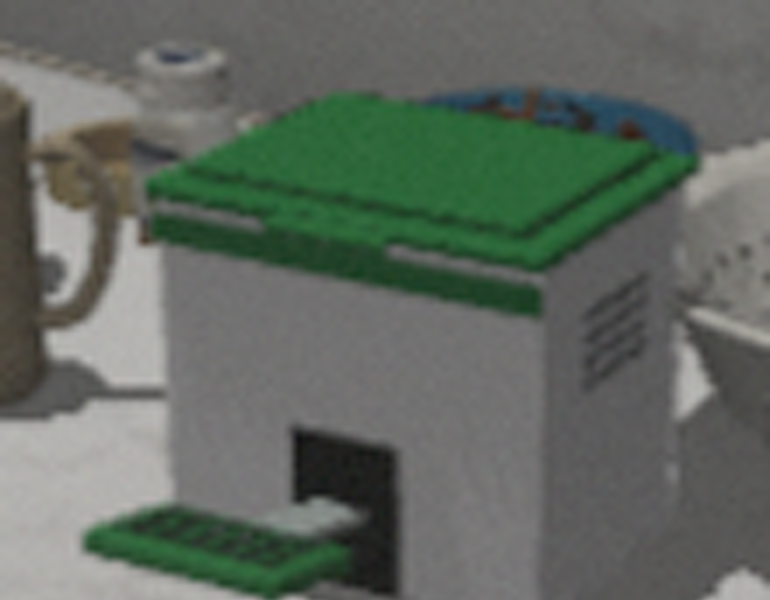

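The top crop shows the pad's top-face corners at (252,522), (391,495), (376,417) and (238,443). In the scene crop they are at (85,536), (273,573), (352,545) and (155,505). Next I'll triangulate them.

```bash
cat > h.py <<'E'
import numpy as np
from scipy.spatial.transform import Rotation as R
C={'t':(421.139,274.803,208.743,[450.652,-5.828,984.560],[-2.99899207,-0.00493815,-1.58788069]),
's':(381.099,283.069,206.817,[-69.034,-495.877,472.504],[-1.97323183,-0.02592149,-0.91988521])}
def ray(c,u,v):
    f,cx,cy,p,o=C[c];d=R.from_euler('xyz',o).apply([(u-cx)/f,(v-cy)/f,1]);return np.array(p),d/np.linalg.norm(d)
def tri(a,b):
    A=0;B=0;L=[ray('t',*a),ray('s',*b)]
    for p,d in L: M=np.eye(3)-np.outer(d,d);A=A+M;B=B+M@p
    X=np.linalg.solve(A,B);return X,[np.linalg.norm((np.eye(3)-np.outer(d,d))@(X-p)) for p,d in L]
E
python3 - <<'E'
from h import *
np.set_printoptions(precision=1,suppress=True)
T=np.array([(252,522),(391,495),(376,417),(238,443)])/4+[140,130]-0.4
S=np.array([(85,536),(273,573),(352,545),(155,505)])/7+[190,150]-0.4
P=[]
for a,b in zip(T,S):
    X,e=tri(a,b);P.append(X);print(X,e)
P=np.array(P);print(P.mean(0));d=P[2]+P[3]-P[0]-P[1];yaw=np.arctan2(d[1],d[0]);w=P[0]+P[3]-P[1]-P[2];print(yaw,np.arctan2(-w[0],w[1]))
# lid top corners check
for a,b in [((93,342),(150,190)),((420,270),(545,265))]:
    print(tri(np.array(a)/4+[140,130]-.4,np.array(b)/7+[190,150]-.4))
from rig import r
s=r.sense();print(R.from_euler('xyz',s['tcp_rot']).as_matrix())
E
```

```text
[471.9 145.8  68.7] [np.float64(1.0510469943550558), np.float64(1.0510469943551728)]
[485.3  70.   74.2] [np.float64(0.584282529892712), np.float64(0.5842825298928017)]
[529.1  77.8  65.5] [np.float64(0.7158810727162189), np.float64(0.7158810727162436)]
[514.3 155.6  62.1] [np.float64(2.1844277958887037), np.float64(2.184427795888731)]
[500.1 112.3  67.6]
0.20188301648792037 0.1811487152504938
(array([561.7, 208.6, 156.3]), [np.float64(1.814233831175386), np.float64(1.814233831175485)])
(array([594.3,  47.2, 157.2]), [np.float64(0.8741838764752283), np.float64(0.8741838764753426)])
[[-0.9  0.4 -0. ]
 [ 0.4  0.9 -0. ]
 [ 0.  -0.  -1. ]]
```

```bash
cat > to.py <<'E'
import sys;from h import *;from rig import r
np.set_printoptions(precision=4,suppress=True)
s=r.sense();Rt=R.from_euler('xyz',s['tcp_rot']);p=np.array(list(map(float,sys.argv[1:4])))
G=R.from_euler('xyz',[np.pi,0,float(sys.argv[4])])
print(s['clock'],s['eef_pos'],s['contact_force'],s['opening']);print(Rt.inv().apply(p-s['eef_pos'])/1000,(Rt.inv()*G).as_rotvec())
E
python3 to.py 500 112 250 1.77
python3 -m crank '[[-0.02,-0.015,0,0,0,0.05,1],[-0.05,-0.038,0,0,0,0.12,1],[-0.085,-0.065,0,0,0,0.2,1],[-0.12,-0.092,0,0,0,0.28,1],[-0.15,-0.115,0,0,0,0.35,1]]' 40
python3 to.py 500 112 250 1.77
```

```text
0.1 [262.5167 566.7471 249.615 ] [ 0.0462 -0.574  -0.4116] 1.0032993160076882
[-0.4066 -0.3128  0.    ] [-0.0012  0.0006  0.9378]
clock: 0.6
eef_pos: [350.8, 397.7, 249.9]
tcp_rot: [-3.141, 0.0, 2.355]
contact_force: [0.1, 0.0, 0.8]
opening: 0.144
grasp_force: 0.0
0.6 [350.8286 397.6699 249.9091] [0.0643 0.0255 0.8146] 0.14386127991482903
[-0.3076 -0.0961  0.0001] [-0.0007  0.0006  0.5847]
```

```bash
python3 -m crank '[[-0.03,-0.01,0,0,0,0.08,1],[-0.07,-0.022,0,0,0,0.17,1],[-0.11,-0.035,0,0,0,0.25,1],[-0.14,-0.045,0,0,0,0.33,1],[-0.16,-0.05,0,0,0,0.4,1]]'
python3 to.py 500 112 110 1.77
```

```text
clock: 1.1
eef_pos: [428.9, 249.2, 250.1]
tcp_rot: [-3.141, 0.0, 1.953]
contact_force: [-1.0, 0.4, -0.2]
opening: -0.002
grasp_force: 0.0
1.1 [428.8997 249.1742 250.0936] [-0.997   0.3932 -0.2488] -0.002289984156499575
[-0.1537  0.0148  0.1402] [-0.0005  0.0005  0.1833]
```

```bash
python3 -m crank '[[-0.04,0.004,0.02,0,0,0.05,1],[-0.08,0.008,0.05,0,0,0.1,1],[-0.12,0.012,0.08,0,0,0.15,1],[-0.145,0.014,0.11,0,0,0.183,1],[-0.154,0.015,0.13,0,0,0.183,1]]'
python3 -m crank '[[0,0,0,0,0,0,1],[0,0,0,0,0,0,1]]'
python3 to.py 500 112 100 1.77
python3 - <<'E'
from rig import cams
import cv2
f=cams.grab_frame("scene");cv2.imwrite("pics/s1.png",cv2.resize(f["image"][120:270,160:360,::-1],(800,600),interpolation=cv2.INTER_CUBIC))
E
```

```text
clock: 1.6
eef_pos: [500.4, 112.0, 118.2]
tcp_rot: [-3.14, 0.0, 1.772]
contact_force: [0.1, 0.4, -0.7]
opening: 0.002
grasp_force: 0.0
clock: 1.8
eef_pos: [500.2, 114.5, 120.3]
tcp_rot: [-3.14, -0.0, 1.774]
contact_force: [0.6, 1.1, 1.1]
opening: 0.002
grasp_force: 0.0
1.8 [500.2051 114.4889 120.3229] [0.5832 1.1082 1.1267] 0.002297602569386395
[-0.0024 -0.0007  0.0203] [-0.0011 -0.0001  0.0043]
```

View pics/s1.png

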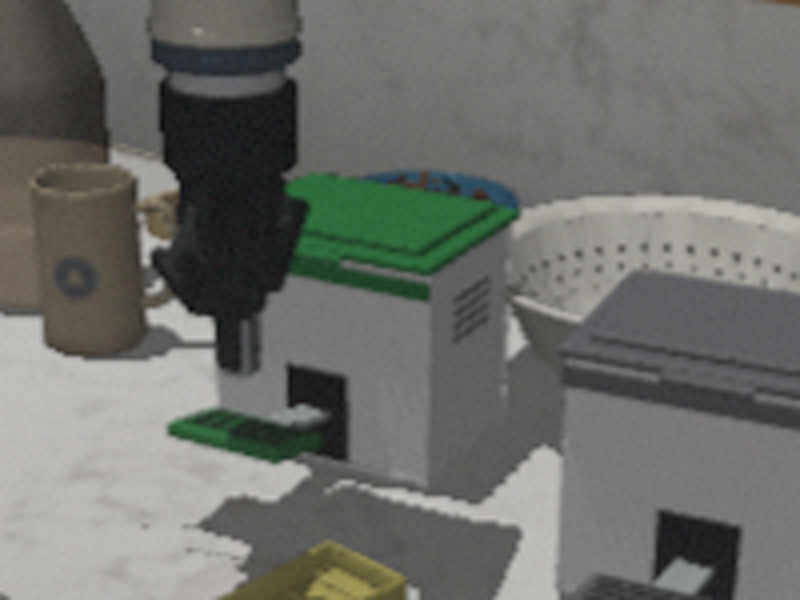

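The closed fingertips at (240,372) hang centred over the pad (centre near (248,433)). I'll press down in steps and watch the force.

```bash
python3 -m crank '[[-0.002,0,0.008,0,0,0,1],[-0.002,0,0.016,0,0,0,1],[-0.002,0,0.024,0,0,0,1],[-0.002,0,0.03,0,0,0,1],[-0.002,0,0.036,0,0,0,1]]'
python3 -m crank '[[0,0,0.005,0,0,0,1],[0,0,0.01,0,0,0,1],[0,0,0.015,0,0,0,1],[0,0,0.02,0,0,0,1],[0,0,0.025,0,0,0,1]]'
```

```text
clock: 2.35
eef_pos: [500.6, 112.5, 83.7]
tcp_rot: [-3.141, -0.0, 1.775]
contact_force: [-3.3, 0.5, 6.2]
opening: -0.003
grasp_force: 2.7
clock: 2.85
eef_pos: [499.7, 112.2, 58.8]
tcp_rot: [-3.139, -0.0, 1.775]
contact_force: [-5.0, -0.2, 7.0]
opening: 0.0
grasp_force: 3.6
```

```bash
python3 -m crank '[[0,0,0.004,0,0,0,1],[0,0,0.008,0,0,0,1],[0,0,0.012,0,0,0,1],[0,0,0.015,0,0,0,1],[0,0,0.017,0,0,0,1]]'
python3 -m crank '[[0,0,0.001,0,0,0,1],[0,0,0.002,0,0,0,1],[0,0,0.002,0,0,0,1]]'
```

```text
clock: 3.35
eef_pos: [500.3, 112.3, 42.0]
tcp_rot: [-3.14, 0.0, 1.775]
contact_force: [-2.6, -0.1, 6.9]
opening: -0.001
grasp_force: 3.5
clock: 3.65
eef_pos: [500.5, 112.4, 40.2]
tcp_rot: [-3.141, -0.0, 1.775]
contact_force: [-3.6, 0.0, 6.3]
opening: -0.001
grasp_force: 3.5
```

Not at the stop yet, so I'll press a little further.

```bash
python3 -m crank '[[0,0,0.001,0,0,0,1],[0,0,0.002,0,0,0,1],[0,0,0.002,0,0,0,1]]'
python3 -m crank '[[0,0,0.001,0,0,0,1],[0,0,0.001,0,0,0,1]]'
python3 - <<'E'
from rig import cams
import cv2
f=cams.grab_frame("scene");cv2.imwrite("pics/s2.png",cv2.resize(f["image"][120:270,160:360,::-1],(800,600),interpolation=cv2.INTER_CUBIC))
E
```

```text
clock: 3.95
eef_pos: [500.8, 112.4, 39.6]
tcp_rot: [-3.141, -0.0, 1.775]
contact_force: [-7.8, -1.5, 27.6]
opening: 0.0
grasp_force: 14.4
clock: 4.15
eef_pos: [500.9, 112.5, 39.4]
tcp_rot: [-3.142, -0.0, 1.775]
contact_force: [-10.8, -2.4, 39.8]
opening: 0.004
grasp_force: 20.2
```

View pics/s2.png

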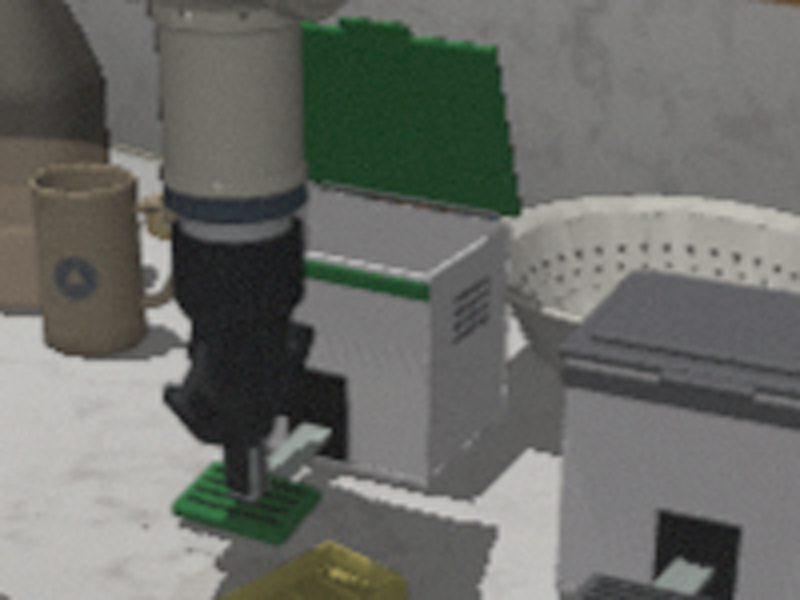

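The green lid stands wide open (around (410,110)), the pedal is at its stop, and the grey lid is shut. I'll ease the force slightly and hold for about 3 s.

```bash
python3 -m crank '[[0,0,-0.001,0,0,0,1],[0,0,-0.001,0,0,0,1],[0,0,-0.001,0,0,0,1],[0,0,-0.001,0,0,0,1],[0,0,-0.001,0,0,0,1]]'
for i in 1 2 3 4 5; do python3 -m crank '[[0,0,0,0,0,0,1],[0,0,0,0,0,0,1],[0,0,0,0,0,0,1],[0,0,0,0,0,0,1],[0,0,0,0,0,0,1]]' | egrep 'clock|eef|contact'; done
```

```text
clock: 4.7
eef_pos: [500.8, 112.4, 39.6]
tcp_rot: [-3.141, -0.0, 1.775]
contact_force: [-8.0, -1.6, 27.5]
opening: -0.002
grasp_force: 14.2
clock: 5.2
eef_pos: [500.8, 112.4, 39.6]
contact_force: [-7.5, -1.2, 27.3]
clock: 5.7
eef_pos: [500.8, 112.4, 39.6]
contact_force: [-9.0, -1.0, 26.9]
clock: 6.2
eef_pos: [500.8, 112.4, 39.6]
contact_force: [-7.9, -2.3, 28.2]
clock: 6.7
eef_pos: [500.8, 112.4, 39.6]
contact_force: [-8.4, -2.2, 27.2]
clock: 7.2
eef_pos: [500.8, 112.4, 39.6]
contact_force: [-8.5, -1.4, 26.4]
```

```bash
for i in 1 2 3 4 5; do python3 -m crank '[[0,0,-0.0012,0,0,0,1],[0,0,-0.0024,0,0,0,1],[0,0,-0.0036,0,0,0,1],[0,0,-0.0048,0,0,0,1],[0,0,-0.006,0,0,0,1]]' | egrep 'clock|eef|contact'; done
```

```text
clock: 7.7
eef_pos: [500.1, 112.3, 44.2]
contact_force: [-3.8, -0.6, 7.9]
clock: 8.2
eef_pos: [499.8, 112.2, 50.1]
contact_force: [-3.9, -2.0, 6.4]
clock: 8.7
eef_pos: [499.7, 112.2, 56.0]
contact_force: [-5.1, -0.5, 6.1]
clock: 9.2
eef_pos: [499.8, 112.2, 62.1]
contact_force: [-4.3, -0.9, 5.4]
clock: 9.7
eef_pos: [500.4, 112.4, 68.2]
contact_force: [-2.2, -0.5, 6.1]
```

```bash
for i in 1 2 3 4 5; do python3 -m crank '[[0,0,-0.0006,0,0,0,1],[0,0,-0.0012,0,0,0,1],[0,0,-0.0018,0,0,0,1],[0,0,-0.0024,0,0,0,1],[0,0,-0.003,0,0,0,1]]' | egrep 'clock|eef|contact'; done
```

```text
clock: 10.2
eef_pos: [500.8, 112.4, 71.3]
contact_force: [-2.0, -0.5, 5.8]
clock: 10.7
eef_pos: [501.2, 112.5, 74.4]
contact_force: [-0.4, -0.3, 4.9]
clock: 11.2
eef_pos: [501.5, 112.6, 77.5]
contact_force: [2.7, 0.3, 3.5]
clock: 11.7
eef_pos: [501.1, 112.5, 80.4]
contact_force: [2.3, 1.8, 3.3]
clock: 12.2
eef_pos: [500.9, 112.4, 83.3]
contact_force: [3.4, 1.2, 3.5]
```

```bash
for i in 1 2 3; do python3 -m crank '[[0,0,-0.0004,0,0,0,1],[0,0,-0.0008,0,0,0,1],[0,0,-0.0012,0,0,0,1],[0,0,-0.0016,0,0,0,1],[0,0,-0.002,0,0,0,1]]' | egrep 'clock|eef|contact'; done
```

```text
clock: 12.7
eef_pos: [500.9, 112.4, 85.3]
contact_force: [3.9, 1.1, 3.6]
clock: 13.2
eef_pos: [499.6, 112.2, 86.8]
contact_force: [-0.5, -0.3, -1.3]
clock: 13.7
eef_pos: [500.8, 112.4, 89.3]
contact_force: [-0.0, 0.2, -0.0]
```

Contact was lost gently. Next I'll move clear and look.

```bash
python3 -m crank '[[0,0,-0.01,0,0,0,1],[0,0,-0.03,0,0,0,1],[0,0,-0.06,0,0,0,1],[0,0,-0.09,0,0,0,1],[0,0,-0.11,0,0,0,1]]'
python3 -m crank '[[0,0,0,0,0,0,1],[0,0,0,0,0,0,1],[0,0,0,0,0,0,1]]' | egrep 'clock|eef|contact'
python3 - <<'E'
from rig import cams
import cv2
f=cams.grab_frame("scene");cv2.imwrite("pics/s3.png",cv2.resize(f["image"][120:300,160:400,::-1],(800,600),interpolation=cv2.INTER_CUBIC))
E
```

```text
clock: 14.2
eef_pos: [501.5, 112.6, 202.1]
tcp_rot: [3.139, -0.0, 1.775]
contact_force: [-0.1, -0.3, -0.9]
opening: -0.002
grasp_force: 0.0
clock: 14.5
eef_pos: [500.2, 112.3, 198.5]
contact_force: [0.1, 0.9, -0.3]
```

View pics/s3.png

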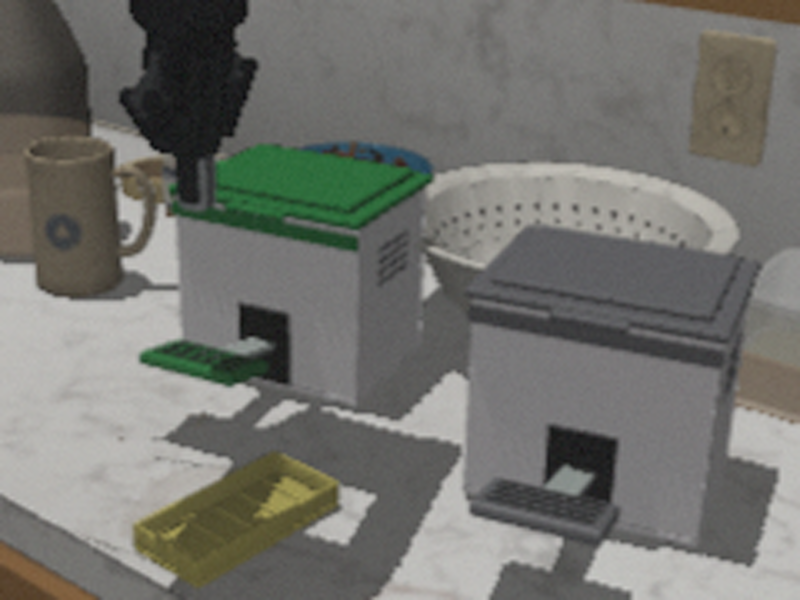

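Both lids are shut (green around (310,190), grey around (610,280)), the green pedal is back up, and the gripper is clear.

```bash
python3 -c "
from rig import sign_off
print(sign_off())"
```

```text
the job is handed in; nothing more can be done
None
```

I pressed the green-lidded caddy's pedal to its stop and held the lid wide open for about 3 s. I then eased the pedal up until the lid was shut, moved the gripper clear and handed the job in at about 14.5 s; the grey-lidded caddy stayed shut.

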